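# Sort the buffing pucks by feel

### The arm

A 6-joint arm with a two-finger parallel gripper is mounted at the origin on the work surface. World frame = base frame: x ahead of the robot, y to its left, z up, the work surface at z = 0. Lengths are in m, angles in degrees, forces in N, time in s.
With the tool pointing down it reaches from about 0.375 to 0.9 m from the base axis. Payload 3.1 kg.
Tool frame: the origin (TCP) lies on the centre line of the jaws, within the pads' length; the fingertips stand 25 mm ahead of it and the grasp point (between the pads) lies 6 mm ahead of it; y points along the fingers, x is the direction in which the jaws open and shut, and the axes are right-handed (so a half turn about y gives the same grasp; the last joint's range is limited). The gripper opens to 87 mm and grips with 3 to 60 N. Pads are 19 mm wide; open, the fingers measure 117 mm over their backs; the gripper's body (75 mm by 190 mm) begins 51 mm behind the grasp point.
Start: joints at [-80.357, 30.224, 82.088, -0, 67.689, -10.227], TCP at [0.212, -0.588, 0.248] pointing down, gripper open.
Joint ranges: [-176.69, 176.69], [-43.24, 126.21], [12.49, 139.97], [-82, 262], [0, 151.66], [-163.58, 163.58]. Speed limits (degrees/s): [159.86, 159.86, 180, 180, 180, 180].

### API

Orientations are given as a 3x3 rotation matrix whose columns are the frame's x, y, z axes.
In Python, from rig import * gives the robot as it stands.
- The arm moves only by the tool play_rows, never from a script. Its argument "commands" is a list of rows, each a list of 2 entries, a list of its own where there are three numbers: the shift along the world's x, y, z in m, then the turn, a rotation vector about the world's x, y, z in rad. A call has 1 to 10 rows; each row is the pose to reach, as a shift and turn from the pose commanded when the call began; what a row does not reach only later rows make up. A row lasts 1/8 s, in which the tool goes at most 62.5 mm and 10.7 degrees, less where a joint would pass 70% of its speed; a pose out of reach is approached as far as the arm can. A call with a gripper value outside its range is refused whole. "gripper" is the finger opening in m, from 0 to 0.087, set as the call begins (left out, the last holds). The fingers move at their own pace and stop on an object; the grip force is fixed at half the most. Time passes only in rows, so rows that repeat a pose let the fingers close. It gives the time, the measured TCP pose, the force and the opening at its end, in the units of the state.
- read_state(): the state, without advancing time (a new reading comes with each control period).
- capture(name): name is "side" or "top" or "wrist"; returns a dict with "frame" (480x640x3 uint8, red, green, blue), "depth" (480x640 float32, m along the optical axis (not along the pixel's ray), 0 where there is no reading), "mtx" (3x3 intrinsics, pixels), "cam_to_world" (4x4, takes a point from camera to world coordinates); the wrist camera has in their place "hand_eye" (4x4, takes a point from camera to tool coordinates, whose origin is the TCP and whose axes are the tool frame's). Camera axes: x right, y down, z forward; pixel columns grow to the right and rows downward; lengths in m; the calibration is good to about 2 mm. A picture is of the moment at which its call begins: read the wrist's pose just before it.
- hand_in(): hands the job in, once; it reports no verdict.
The state is a dict: "time_s": time; "joint_positions": joint angles; "qvel": joint speeds; "tau": joint torques, N m; "position": TCP position; "tcp_rot": TCP orientation; "force": force on the tool from outside, world axes, zero at the start; "moment": the same for the moment, N m; "opening": opening from 0.0 (shut) to 1.0 (fully open).
Only numpy, scipy, OpenCV 4.12 (cv2) and the standard library are available. Lean on these libraries where they do the work, as an engineer would, in place of code of your own. Each camera call takes 0.05 s, during which the arm holds its last target. There are 200 camera calls.

### The job

The three round buffing pucks on the job cards look alike, but one sole is coarse, one medium and one worn smooth. First drag each of them across the counter, without lifting any, to feel how rough it is, leaving each at least 4 cm from where it lay; then lay the coarse one flat in the red tray, the medium one in the yellow tray and the worn smooth one in the blue tray. Set them down rather than dropping them, keep them sole down, and leave everything else on the counter where it is.

Things in the scene. Friction and masses are not known exactly. Their poses are not given: they have to be found in the camera images.
- card_1: white paper job card, 100 x 100 mm, stuck flat to the counter (under 1 mm), left of the three from the robot, origin at its centre. At the start one puck stands on it, centred to within 1 mm. Pucks: black discs with a steel ring on top and a grey sole, 66 mm across, 30 mm high, straight-sided, steel-cored, 0.85 kg +-8 %; all look exactly alike. Their poses are not reported
- card_2: white paper job card, 100 x 100 mm, stuck flat to the counter (under 1 mm), middle of the three from the robot, origin at its centre. At the start one puck stands on it, centred to within 1 mm. One puck is coarse, one medium, one worn smooth; sole friction on card, counter and tray about 1.1, 0.36 and 0.08, all scaled together by 0.9 to 1.1
- card_3: white paper job card, 100 x 100 mm, stuck flat to the counter (under 1 mm), right of the three from the robot, origin at its centre. At the start one puck stands on it, centred to within 1 mm. Pushed along by its side a coarse puck resists with about 9 N, a medium one 3 N, a worn smooth one 0.7 N; pushed lower than 25 mm it slides without tipping
- tray_red: red enamelled shallow square tray for the coarse puck, fixed to the counter, 110 x 110 mm outside, 104 x 104 mm inside, floor 3 mm thick, rim 8 mm above the counter, origin at the centre of its underside, z up
- tray_yellow: yellow enamelled shallow square tray for the medium puck, fixed to the counter, 110 x 110 mm outside, 104 x 104 mm inside, floor 3 mm thick, rim 8 mm above the counter, origin at the centre of its underside, z up
- tray_blue: blue enamelled shallow square tray for the worn smooth puck, fixed to the counter, 110 x 110 mm outside, 104 x 104 mm inside, floor 3 mm thick, rim 8 mm above the counter, origin at the centre of its underside, z up
- nut: loose brass valve stem nut between two trays, 18 mm across, 13 mm high, origin at the centre of its underside; leave alone
- valve_cap: loose chrome valve cap between two trays, 16 mm across, 18 mm high, origin at the centre of its underside; leave alone
There are look-alikes about, which are no part of the job. Of the things that look like the tray_blue, the smaller one is meant. Of the things that look like the tray_yellow, the smaller one is meant.

How it is judged (in metres and radians):
On the way:
1. all three pucks have been dragged at least 25 mm from where they lay and are still down on the counter, outside the trays (distance of each of coarse_puck, medium_puck, smooth_puck from where it was at the start of the episode above 0.025 m and height (world z) of each of coarse_puck, medium_puck, smooth_puck below 0.004 m and horizontal distance between each of coarse_puck, medium_puck, smooth_puck and tray_red above 0.07 m and horizontal distance between each of coarse_puck, medium_puck, smooth_puck and tray_yellow above 0.07 m and horizontal distance between each of coarse_puck, medium_puck, smooth_puck and tray_blue above 0.07 m), for 0.2 s.
At the end, for the whole second after the job is handed in: The coarse puck lies in the red tray, the medium one in the yellow and the worn smooth one in the blue: each flat inside the rim on the tray's floor (centre within 19.5 mm of the tray's centre along each of its sides, underside less than 6 mm up, tilt under 0.045 rad), at rest and let go (x of coarse_puck in the frame of tray_red between -0.0195 and 0.0195 m and y of coarse_puck in the frame of tray_red between -0.0195 and 0.0195 m and z of coarse_puck in the frame of tray_red below 0.006 m and angle between each of coarse_puck, medium_puck, smooth_puck's own z axis and vertical below 0.045 rad and linear speed of each of coarse_puck, medium_puck, smooth_puck below 0.02 m/s and contact force between the fingers and coarse_puck below 0.05 N and x of medium_puck in the frame of tray_yellow between -0.0195 and 0.0195 m and y of medium_puck in the frame of tray_yellow between -0.0195 and 0.0195 m and z of medium_puck in the frame of tray_yellow below 0.006 m and contact force between the fingers and medium_puck below 0.05 N and x of smooth_puck in the frame of tray_blue between -0.0195 and 0.0195 m and y of smooth_puck in the frame of tray_blue between -0.0195 and 0.0195 m and z of smooth_puck in the frame of tray_blue below 0.006 m and contact force between the fingers and smooth_puck below 0.05 N); the robot touches nothing.
It fails at once if a puck is lifted off the counter before all three have been dragged 25 mm or more from where they lay (height (world z) of any of coarse_puck, medium_puck, smooth_puck above 0.015 m and distance of any of coarse_puck, medium_puck, smooth_puck from where it was at the start of the episode below 0.025 m).
It fails at once if a puck is dropped or thrown (faster than 0.6 m/s and not held) ((linear speed of coarse_puck above 0.6 m/s and contact force between the fingers and coarse_puck below 0.05 N) or (linear speed of medium_puck above 0.6 m/s and contact force between the fingers and medium_puck below 0.05 N) or (linear speed of smooth_puck above 0.6 m/s and contact force between the fingers and smooth_puck below 0.05 N)).
It fails at once if a puck is turned over or stood on edge (angle between any of coarse_puck, medium_puck, smooth_puck's own z axis and vertical above 0.8 rad).
It fails at once if another thing on the counter is shifted by more than 20 mm (distance of any of cone, mallet, nut, valve_cap, cap_tin, gauge, carton from where it was at the start of the episode above 0.02 m).
It also fails if it takes over 72 s, if anything falls off the work surface, if the arm or the gripper's body presses on something with over 40 N, if the wrist force passes 120 N, or if a joint passes its speed limit or range.

## Working session

There is one attempt and no reset: what is moved stays moved. The work goes in short steps, Python scripts to look and compute and a tool call to move; the robot and the scene stay as the last step left them, time stands still between calls to the robot, and variables do not carry over. Pictures are saved under pics/ and viewed, about 8 in all and at most 12, crops included, and the job is handed in when it is done.

Besides the shell and the picture viewer there is one more tool, called after "Request:" as a command line: name --argument value ..., lists and objects as JSON in quotes. play_rows: Moves the arm, as the interface text tells. Its arguments: {"type":"object","properties":{"commands":{"type":"array"},"gripper":{"type":"number"}},"required":["commands"]}

```bash
mkdir -p pics; python3 - <<'E'
from rig import *
import cv2,numpy as np,pickle
s=read_state();print(s)
d={}
for n in("top","side"):
    c=capture(n);d[n]=c
    cv2.imwrite(f"pics/{n}0.png",c["frame"][:,:,::-1])
    print(n,c["mtx"],c["cam_to_world"])
pickle.dump(d,open("d0.pkl","wb"))
E
```

```text
{'time_s': 0.0, 'joint_positions': array([-8.03574934e+01,  3.02787606e+01,  8.21561740e+01, -2.52181474e-04,
        6.76897051e+01, -1.02294238e+01]), 'qvel': array([ 0.01208395, -0.08215979,  0.0711455 ,  0.06348512, -0.0541976 ,
       -0.04372764]), 'tau': array([-1.80937710e-03, -4.40044141e+01, -1.76592010e+01,  6.31151162e-02,
        5.82949421e-02, -1.53820201e-04]), 'position': array([ 0.21233828, -0.58710091,  0.24657497]), 'tcp_rot': array([[ 3.39920036e-01, -3.68389621e-04,  9.40454270e-01],
       [-9.40451904e-01,  2.14395644e-03,  3.39920020e-01],
       [-2.14151600e-03, -9.99997634e-01,  3.82321030e-04]]), 'force': array([ 0.05226063,  0.85269565, -0.30612951]), 'moment': array([-0.02955803, -0.01474869,  0.0021593 ]), 'opening': 1.0016282661035958}
top [[617.91708272   0.         318.94605707]
 [  0.         617.91708272 241.96887391]
 [  0.           0.           1.        ]] [[-0.0164717  -0.99918756  0.03678194  0.42969454]
 [-0.99978633  0.01691878  0.01187677  0.02223788]
 [-0.01248942 -0.03657845 -0.99925274  1.4313028 ]
 [ 0.          0.          0.          1.        ]]
side [[452.19010038   0.         321.52769118]
 [  0.         452.19010038 238.96834203]
 [  0.           0.           1.        ]] [[-0.99391109 -0.08807404  0.06620965  0.4223241 ]
 [-0.10996815  0.75520875 -0.64619405  0.81555501]
 [ 0.00691082 -0.64954039 -0.76029568  0.95895195]
 [ 0.          0.          0.          1.        ]]
```

View pics/top0.png

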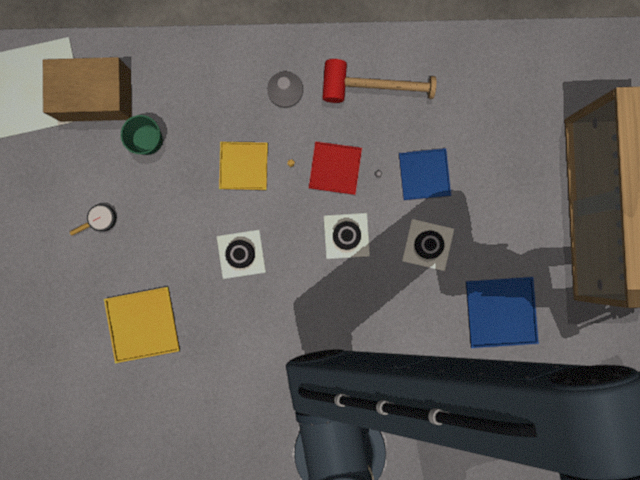

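View pics/side0.png

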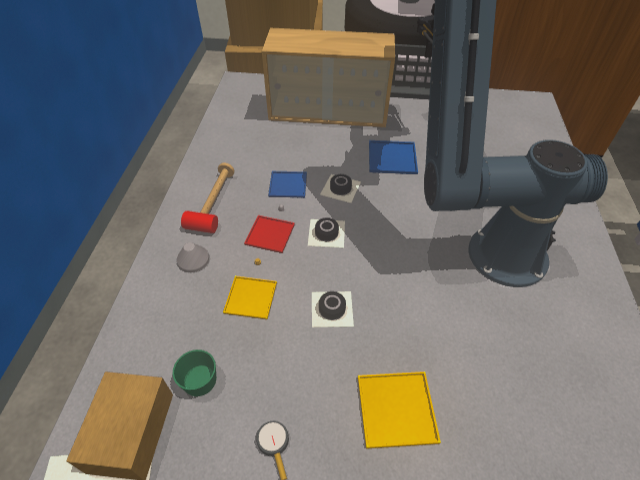

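The top view shows pucks on cards at about (240,254), (347,236) and (429,244). It also shows these trays:
- **Yellow:** a smaller one at (243,166) and a larger one at (142,324).
- **Blue:** a smaller one at (425,174) and a larger one at (502,312).
- **Red:** one at (335,168).

The smaller yellow and blue trays fit the description. The side view agrees. Next I'll measure these and confirm in a crop.

```bash
cat > h.py <<'E'
import cv2,numpy as np
def ray(c,px,z,T=None):
    T=c["cam_to_world"] if T is None else T
    d=T[:3,:3]@np.linalg.inv(c["mtx"])@np.array([px[0],px[1],1.0]);o=T[:3,3]
    return o+d*(z-o[2])/d[2]
def blobs(m,amin):
    return [k for k in cv2.findContours(m.astype(np.uint8),cv2.RETR_EXTERNAL,cv2.CHAIN_APPROX_NONE)[0] if cv2.contourArea(k)>amin]
E
python3 - <<'E'
from h import *
import pickle
d=pickle.load(open("d0.pkl","rb"))
for n in d:
    c=d[n];hsv=cv2.cvtColor(c["frame"],cv2.COLOR_RGB2HSV);h,s,v=cv2.split(hsv)
    for col,m in(("yel",(h>18)&(h<32)&(s>150)&(v>90)),("red",((h<5)|(h>175))&(s>150)&(v>70)),("blu",(h>105)&(h<120)&(s>130)&(v>40))):
        for k in blobs(m,500):
            if cv2.contourArea(k)>12000: continue
            r=cv2.minAreaRect(k);P=np.array([ray(c,p,.008)[:2] for p in cv2.boxPoints(r)])
            print(n,col,np.round(r[0]),"ctr",P.mean(0).round(4),"sides",np.linalg.norm(P[1]-P[0]).round(3),np.linalg.norm(P[2]-P[1]).round(3))
    # pucks: dark blobs near the known pixels
    for g in ([(240,254),(347,236),(429,244)] if n=="top" else [(332,305),(326,230),(341,184)]):
        x0,y0=g[0]-22,g[1]-22
        m=v[y0:y0+44,x0:x0+44]<(45 if n=="top" else 60)
        ks=blobs(m,60)
        for k in ks:
            (cx,cy),r=cv2.minEnclosingCircle(k);M=cv2.moments(k)
            print(n,"puck",g,(cx+x0,cy+y0),"r",round(r,1),"top-plane",ray(c,(cx+x0,cy+y0),.03 if n=="top" else .015)[:2].round(4))
c=d["top"]["frame"][130:370,90:550,::-1]
cv2.imwrite("pics/crop1.png",cv2.resize(c,None,fx=1.7,fy=1.7,interpolation=cv2.INTER_CUBIC))
E
```

```text
top yel [141. 324.] ctr [0.2992 0.4509] sides 0.151 0.15
top yel [244. 166.] ctr [0.6626 0.2112] sides 0.109 0.11
top red [335. 168.] ctr [ 6.539e-01 -5.000e-04] sides 0.109 0.108
top red [334.  80.] ctr [ 0.8576 -0.0024] sides 0.101 0.05
top blu [502. 312.] ctr [ 0.3149 -0.3761] sides 0.154 0.151
top blu [425. 174.] ctr [ 0.6351 -0.2073] sides 0.109 0.109
top puck (240, 254) (239.76586151123047, 253.61782455444336) r 14.0 top-plane [0.4578 0.2192]
top puck (347, 236) (346.5249996185303, 235.0) r 13.8 top-plane [ 0.496  -0.0239]
top puck (429, 244) (428.84615325927734, 244.19230842590332) r 14.7 top-plane [ 0.472  -0.2098]
side yel [399. 409.] ctr [0.2926 0.4502] sides 0.173 0.156
side yel [249. 297.] ctr [0.6631 0.2149] sides 0.115 0.128
side red [269. 233.] ctr [0.6539 0.001 ] sides 0.114 0.13
side red [199. 221.] ctr [ 0.8609 -0.0207] sides 0.063 0.11
side blu [287. 184.] ctr [ 0.6356 -0.2031] sides 0.107 0.1
side blu [398. 156.] ctr [ 0.296  -0.3791] sides 0.151 0.136
side puck (326, 230) (326.5, 229.0) r 11.6 top-plane [ 0.4947 -0.0248]
side puck (341, 184) (340.5, 184.25) r 10.9 top-plane [ 0.471  -0.2126]
```

View pics/crop1.png

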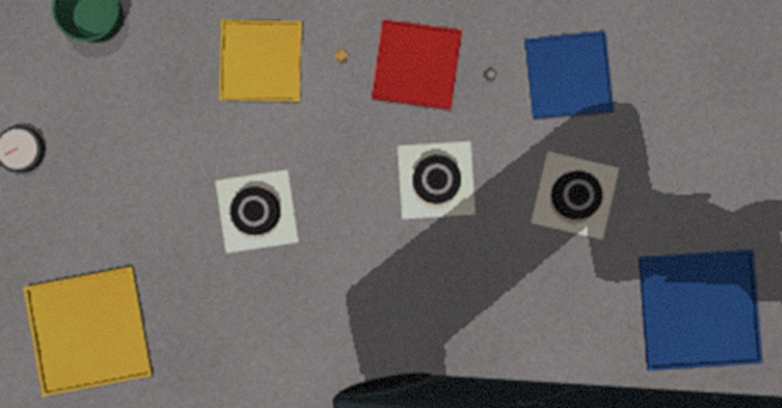

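The crop confirms it: the small yellow tray at crop (260,60), the red at (416,64) and the small blue at (568,75) each measure 109 mm a side, against about 151 mm for the look-alikes. I'm moving over puck 3.

Request:
play_rows --commands '[[[0.03,0.04,-0.01],[0,0,0]],[[0.06,0.09,-0.025],[0,0,0]],[[0.1,0.14,-0.04],[0,0,0]],[[0.13,0.19,-0.06],[0,0,0]],[[0.165,0.24,-0.075],[0,0,0]],[[0.2,0.29,-0.09],[0,0,0]],[[0.235,0.34,-0.105],[0,0,0]],[[0.255,0.37,-0.115],[0,0,0]],[[0.26,0.378,-0.118],[0,0,0]],[[0.26,0.378,-0.118],[0,0,0]]]' --gripper 0.087

```text
time_s: 1.35
position: [0.4724, -0.2096, 0.1293]
tcp_rot: [[0.341, -0.001, 0.94], [-0.94, -0.0, 0.341], [-0.0, -1.0, -0.001]]
force: [-1.0, 0.4, 0.6]
opening: 1.001
```

```bash
cat >> h.py <<'E'
def look(name,z=.03,thr=45):
    from rig import read_state,capture
    s=read_state();c=capture("wrist");cv2.imwrite(f"pics/{name}.png",c["frame"][:,:,::-1])
    T=np.eye(4);T[:3,:3]=s["tcp_rot"];T[:3,3]=s["position"];T=T@c["hand_eye"]
    print("t",s["time_s"],"pos",s["position"].round(4),"F",s["force"].round(2))
    return s,c,T
E
python3 - <<'E'
from h import *
s,c,T=look("w1")
print(c["hand_eye"].round(3),c["mtx"].round(0))
print("puck3 ring guess projects at:",)
p=np.linalg.inv(T)@np.array([.472,-.21,.03,1]);q=c["mtx"]@p[:3];print(q/q[2])
E
```

```text
t 1.35 pos [ 0.4724 -0.2096  0.1293] F [-0.96  0.42  0.59]
[[ 1.     0.     0.001  0.   ]
 [-0.001 -0.275  0.962 -0.136]
 [ 0.001 -0.962 -0.275  0.076]
 [ 0.     0.     0.     1.   ]] [[394.   0. 324.]
 [  0. 394. 240.]
 [  0.   0.   1.]]
puck3 ring guess projects at:
[323.95039562 253.88602952   1.        ]
```

View pics/w1.png

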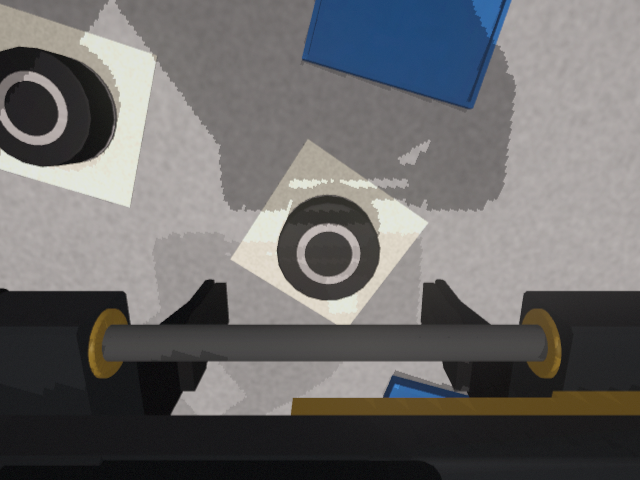

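The wrist view puts puck 3's ring at (328,254) against a predicted (324,254), so it is within 2 mm. I'm descending and pushing.

Request:
play_rows --commands '[[[0,0,-0.03],[0,0,0]],[[0,0,-0.06],[0,0,0]],[[0,0,-0.085],[0,0,0]],[[0,0,-0.1],[0,0,0]],[[0,0,-0.1],[0,0,0]]]'

```text
time_s: 2.02
position: [0.4718, -0.2106, 0.029]
tcp_rot: [[0.338, -0.001, 0.941], [-0.941, 0.001, 0.338], [-0.001, -1.0, -0.001]]
force: [0.7, -0.6, -0.2]
opening: 1.0
```

Request:
play_rows --commands '[[[0,0,0],[0,0,0]],[[0,0,0],[0,0,0]],[[0.002,-0.006,0],[0,0,0]],[[0.004,-0.012,0],[0,0,0]],[[0.006,-0.018,0],[0,0,0]],[[0.009,-0.025,0],[0,0,0]],[[0.011,-0.032,0],[0,0,0]]]' --gripper 0.074

```text
time_s: 2.9
position: [0.4762, -0.2328, 0.0292]
tcp_rot: [[0.338, -0.017, 0.941], [-0.941, 0.018, 0.339], [-0.023, -1.0, -0.01]]
force: [-6.2, 17.7, 13.2]
opening: 0.857
```

Request:
play_rows --commands '[[[0.0025,-0.007,0],[0,0,0]]]'

```text
time_s: 3.02
position: [0.4783, -0.2394, 0.0291]
tcp_rot: [[0.339, -0.018, 0.941], [-0.941, 0.019, 0.339], [-0.024, -1.0, -0.011]]
force: [-6.0, 17.1, 13.6]
opening: 0.848
```

Request:
play_rows --commands '[[[0.0025,-0.007,0],[0,0,0]]]'

```text
time_s: 3.15
position: [0.4806, -0.2461, 0.0291]
tcp_rot: [[0.339, -0.019, 0.941], [-0.941, 0.019, 0.339], [-0.025, -1.0, -0.011]]
force: [-6.1, 18.4, 14.4]
opening: 0.857
```

Request:
play_rows --commands '[[[0.0025,-0.007,0],[0,0,0]]]'

```text
time_s: 3.28
position: [0.4831, -0.2528, 0.0291]
tcp_rot: [[0.339, -0.019, 0.941], [-0.941, 0.02, 0.339], [-0.025, -1.0, -0.011]]
force: [-7.2, 18.6, 14.3]
opening: 0.85
```

Request:
play_rows --commands '[[[0.0025,-0.007,0],[0,0,0]]]'

```text
time_s: 3.4
position: [0.4855, -0.2596, 0.029]
tcp_rot: [[0.339, -0.019, 0.941], [-0.941, 0.021, 0.339], [-0.026, -1.0, -0.011]]
force: [-6.7, 17.8, 14.3]
opening: 0.854
```

Puck 3 resists with about 19 N horizontally, plus some vertical load from the pad. I'll back off to see whether that comes only from the puck.

Request:
play_rows --commands '[[[-0.0015,0.004,0],[0,0,0]],[[-0.0025,0.007,0],[0,0,0]],[[-0.0025,0.007,0],[0,0,0]]]'

```text
time_s: 3.78
position: [0.4882, -0.2601, 0.0291]
tcp_rot: [[0.34, -0.006, 0.94], [-0.94, 0.006, 0.341], [-0.007, -1.0, -0.004]]
force: [-4.0, 4.3, 1.1]
opening: 0.856
```

Request:
play_rows --commands '[[[0,0,0.005],[0,0,0]],[[0,0,0.005],[0,0,0]],[[0.001,-0.004,0.005],[0,0,0]],[[0.003,-0.009,0.005],[0,0,0]],[[0.005,-0.014,0.005],[0,0,0]],[[0.007,-0.019,0.005],[0,0,0]]]'

```text
time_s: 4.53
position: [0.4981, -0.2821, 0.0344]
tcp_rot: [[0.34, -0.0, 0.941], [-0.941, 0.0, 0.34], [-0.0, -1.0, -0.0]]
force: [-1.7, 4.6, -3.2]
opening: 0.851
```

Request:
play_rows --commands '[[[0.001,-0.004,0],[0,0,0]]]'

```text
time_s: 4.65
position: [0.4992, -0.2863, 0.0345]
tcp_rot: [[0.34, 0.0, 0.941], [-0.941, -0.0, 0.34], [0.0, -1.0, 0.0]]
force: [-1.5, 4.2, -3.5]
opening: 0.853
```

Request:
play_rows --commands '[[[-0.0015,0.004,0],[0,0,0]],[[-0.0015,0.004,0],[0,0,0]],[[-0.0015,0.004,0.025],[0,0,0]],[[-0.0015,0.004,0.055],[0,0,0]],[[-0.002,0.05,0.065],[0,0,0]],[[-0.002,0.1,0.065],[0,0,0]],[[-0.002,0.15,0.065],[0,0,0]],[[-0.0025,0.205,0.065],[0,0,0]],[[-0.0025,0.25,0.065],[0,0,0]],[[-0.0025,0.262,0.065],[0,0,0]]]' --gripper 0.087

```text
time_s: 5.9
position: [0.4968, -0.0218, 0.1002]
tcp_rot: [[0.343, 0.002, 0.939], [-0.939, -0.001, 0.343], [0.001, -1.0, 0.001]]
force: [1.4, -0.3, 0.1]
opening: 0.997
```

Request:
play_rows --commands '[[[0,0,-0.015],[0,0,0]],[[0,0,-0.04],[0,0,0]],[[0,0,-0.065],[0,0,0]],[[0,0,-0.065],[0,0,0]]]'

```text
time_s: 6.4
position: [0.4958, -0.0253, 0.0325]
tcp_rot: [[0.338, -0.003, 0.941], [-0.941, 0.001, 0.338], [-0.002, -1.0, -0.003]]
force: [0.2, -0.6, 0.4]
opening: 0.999
```

Request:
play_rows --commands '[[[0,0,0],[0,0,0]],[[0,0,0],[0,0,0]],[[-0.002,0.006,0],[0,0,0]],[[-0.004,0.012,0],[0,0,0]],[[-0.006,0.018,0],[0,0,0]],[[-0.009,0.025,0],[0,0,0]],[[-0.011,0.032,0],[0,0,0]]]' --gripper 0.074

```text
time_s: 7.28
position: [0.487, 0.008, 0.0353]
tcp_rot: [[0.341, 0.004, 0.94], [-0.94, -0.001, 0.341], [0.003, -1.0, 0.003]]
force: [2.2, -4.9, 2.4]
opening: 0.849
```

Request:
play_rows --commands '[[[-0.0025,0.007,0],[0,0,0]]]'

```text
time_s: 7.4
position: [0.4846, 0.0151, 0.0353]
tcp_rot: [[0.341, 0.004, 0.94], [-0.94, -0.001, 0.341], [0.003, -1.0, 0.003]]
force: [2.0, -5.8, 2.6]
opening: 0.848
```

Request:
play_rows --commands '[[[-0.0025,0.007,0],[0,0,0]]]'

```text
time_s: 7.52
position: [0.4821, 0.0221, 0.0353]
tcp_rot: [[0.341, 0.004, 0.94], [-0.94, -0.001, 0.341], [0.003, -1.0, 0.003]]
force: [2.5, -4.8, 3.3]
opening: 0.848
```

Request:
play_rows --commands '[[[-0.0025,0.007,0],[0,0,0]]]'

```text
time_s: 7.65
position: [0.4795, 0.0291, 0.0353]
tcp_rot: [[0.341, 0.004, 0.94], [-0.94, -0.001, 0.341], [0.003, -1.0, 0.003]]
force: [2.4, -5.1, 3.7]
opening: 0.853
```

Request:
play_rows --commands '[[[-0.0025,0.007,0],[0,0,0]]]'

```text
time_s: 7.78
position: [0.477, 0.0361, 0.0353]
tcp_rot: [[0.341, 0.004, 0.94], [-0.94, -0.001, 0.341], [0.003, -1.0, 0.003]]
force: [1.4, -5.5, 3.6]
opening: 0.85
```

Request:
play_rows --commands '[[[0.0015,-0.004,0],[0,0,0]],[[0.0015,-0.004,0],[0,0,0]],[[0.0015,-0.004,0.025],[0,0,0]],[[0.0015,-0.004,0.055],[0,0,0]],[[-0.005,0.045,0.065],[0,0,0]],[[-0.01,0.1,0.065],[0,0,0]],[[-0.015,0.15,0.065],[0,0,0]],[[-0.017,0.178,0.065],[0,0,0]],[[-0.017,0.183,0.065],[0,0,0]],[[-0.017,0.183,0.065],[0,0,0]]]' --gripper 0.087

```text
time_s: 9.02
position: [0.458, 0.219, 0.0993]
tcp_rot: [[0.34, -0.001, 0.94], [-0.94, -0.0, 0.34], [-0.0, -1.0, -0.001]]
force: [0.3, 0.5, 0.2]
opening: 1.001
```

Request:
play_rows --commands '[[[0,0,-0.015],[0,0,0]],[[0,0,-0.04],[0,0,0]],[[0,0,-0.065],[0,0,0]],[[0,0,-0.065],[0,0,0]]]'

```text
time_s: 9.52
position: [0.457, 0.2177, 0.0324]
tcp_rot: [[0.338, -0.005, 0.941], [-0.941, -0.001, 0.338], [-0.001, -1.0, -0.006]]
force: [-0.1, -0.2, 0.2]
opening: 1.001
```

Request:
play_rows --commands '[[[0,0,0],[0,0,0]],[[0,0,0],[0,0,0]],[[-0.002,0.006,0],[0,0,0]],[[-0.004,0.012,0],[0,0,0]],[[-0.006,0.018,0],[0,0,0]],[[-0.009,0.025,0],[0,0,0]],[[-0.011,0.032,0],[0,0,0]]]' --gripper 0.074

```text
time_s: 10.4
position: [0.4471, 0.2517, 0.0346]
tcp_rot: [[0.34, -0.0, 0.94], [-0.94, -0.0, 0.34], [0.0, -1.0, -0.0]]
force: [1.6, -2.0, 1.8]
opening: 0.849
```

Request:
play_rows --commands '[[[-0.0025,0.007,0],[0,0,0]]]'

```text
time_s: 10.52
position: [0.4448, 0.2588, 0.0346]
tcp_rot: [[0.34, -0.0, 0.94], [-0.94, -0.0, 0.34], [0.0, -1.0, -0.0]]
force: [0.9, -3.1, 2.4]
opening: 0.856
```

Request:
play_rows --commands '[[[-0.0025,0.007,0],[0,0,0]]]'

```text
time_s: 10.65
position: [0.4422, 0.2658, 0.0345]
tcp_rot: [[0.34, -0.0, 0.94], [-0.94, -0.0, 0.34], [0.0, -1.0, -0.0]]
force: [1.4, -2.2, 3.1]
opening: 0.851
```

Request:
play_rows --commands '[[[-0.0025,0.007,0],[0,0,0]]]'

```text
time_s: 10.78
position: [0.4397, 0.2727, 0.0345]
tcp_rot: [[0.34, -0.0, 0.94], [-0.94, -0.0, 0.34], [0.0, -1.0, -0.0]]
force: [1.5, -2.9, 2.6]
opening: 0.851
```

Request:
play_rows --commands '[[[-0.0025,0.007,0],[0,0,0]]]'

```text
time_s: 10.9
position: [0.4372, 0.2797, 0.0345]
tcp_rot: [[0.34, -0.0, 0.94], [-0.94, -0.0, 0.34], [0.0, -1.0, -0.0]]
force: [1.3, -2.8, 2.8]
opening: 0.85
```

Puck 1 reads about 3 N, which is ambiguous if the sensor has a bias. I'll push it back the other way, through the 8 mm gap, to get the free-air reading and the force with opposite sign.

Request:
play_rows --commands '[[[0.0007,-0.002,0],[0,0,0]],[[0.0014,-0.004,0],[0,0,0]]]'

```text
time_s: 11.15
position: [0.4384, 0.2753, 0.0343]
tcp_rot: [[0.34, -0.001, 0.94], [-0.94, 0.0, 0.34], [-0.0, -1.0, -0.001]]
force: [0.4, -0.3, -0.9]
opening: 0.849
```

Request:
play_rows --commands '[[[0.0007,-0.002,0],[0,0,0]],[[0.0014,-0.004,0],[0,0,0]],[[0.0028,-0.008,0],[0,0,0]]]'

```text
time_s: 11.52
position: [0.4415, 0.2671, 0.0344]
tcp_rot: [[0.34, -0.001, 0.941], [-0.941, 0.0, 0.34], [-0.0, -1.0, -0.0]]
force: [-0.0, 2.3, -0.8]
opening: 0.847
```

Request:
play_rows --commands '[[[0.0014,-0.004,0],[0,0,0]]]'

```text
time_s: 11.65
position: [0.443, 0.2629, 0.0344]
tcp_rot: [[0.34, -0.0, 0.941], [-0.941, -0.0, 0.34], [-0.0, -1.0, -0.0]]
force: [-0.6, 1.4, -1.9]
opening: 0.85
```

Request:
play_rows --commands '[[[0.0014,-0.004,0],[0,0,0]]]'

```text
time_s: 11.78
position: [0.4444, 0.2589, 0.0345]
tcp_rot: [[0.34, -0.0, 0.941], [-0.941, -0.0, 0.34], [-0.0, -1.0, -0.0]]
force: [-0.2, 1.0, -2.0]
opening: 0.849
```

Request:
play_rows --commands '[[[0.0014,-0.004,0],[0,0,0]]]'

```text
time_s: 11.9
position: [0.4459, 0.2549, 0.0345]
tcp_rot: [[0.34, -0.0, 0.941], [-0.941, -0.0, 0.34], [-0.0, -1.0, -0.0]]
force: [-0.1, 2.2, -2.0]
opening: 0.85
```

Request:
play_rows --commands '[[[-0.0014,0.004,0],[0,0,0]],[[-0.0028,0.008,0],[0,0,0]],[[-0.0042,0.012,0],[0,0,0]]]'

```text
time_s: 12.28
position: [0.4418, 0.2674, 0.0347]
tcp_rot: [[0.341, 0.001, 0.94], [-0.94, -0.0, 0.341], [0.001, -1.0, 0.0]]
force: [1.0, -2.3, 1.3]
opening: 0.853
```

Request:
play_rows --commands '[[[-0.0014,0.004,0],[0,0,0]]]'

```text
time_s: 12.4
position: [0.4403, 0.2715, 0.0347]
tcp_rot: [[0.34, 0.001, 0.94], [-0.94, -0.0, 0.34], [0.0, -1.0, 0.0]]
force: [0.8, -2.4, 0.8]
opening: 0.855
```

Request:
play_rows --commands '[[[-0.0014,0.004,0],[0,0,0]]]'

```text
time_s: 12.52
position: [0.4389, 0.2755, 0.0347]
tcp_rot: [[0.34, 0.0, 0.94], [-0.94, -0.0, 0.34], [0.0, -1.0, 0.0]]
force: [1.4, -3.4, 0.7]
opening: 0.852
```

Request:
play_rows --commands '[[[-0.0014,0.004,0],[0,0,0]]]'

```text
time_s: 12.65
position: [0.4375, 0.2795, 0.0347]
tcp_rot: [[0.34, 0.0, 0.94], [-0.94, -0.0, 0.34], [0.0, -1.0, 0.0]]
force: [1.1, -2.9, 1.7]
opening: 0.85
```

Request:
play_rows --commands '[[[0,0,0],[0,0,0]],[[0,0,0],[0,0,0]]]'

```text
time_s: 12.9
position: [0.4371, 0.2795, 0.0344]
tcp_rot: [[0.34, -0.001, 0.941], [-0.941, 0.0, 0.34], [-0.0, -1.0, -0.0]]
force: [-0.6, 0.6, 0.5]
opening: 0.852
```

```bash
python3 - <<'E'
from h import *
look("w2")
E
```

```text
t 12.9 pos [0.4371 0.2795 0.0344] F [-0.59  0.57  0.5 ]
```

View pics/w2.png

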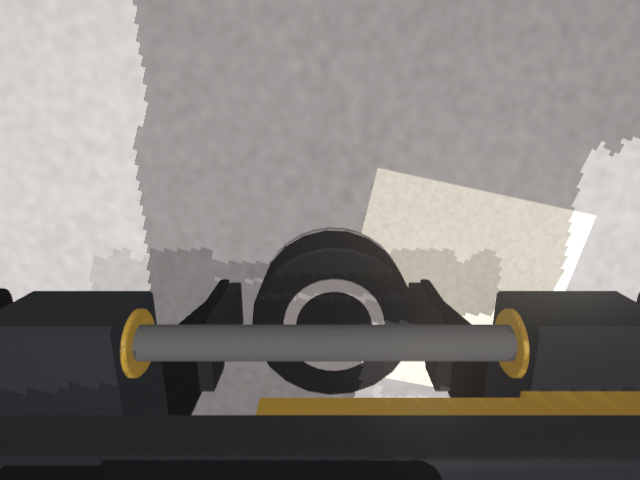

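Request:
play_rows --commands '[[[-0.0015,0.004,0],[0,0,0]],[[-0.0015,0.004,0],[0,0,0]],[[-0.0015,0.004,0.025],[0,0,0]],[[-0.0015,0.004,0.055],[0,0,0]],[[0.008,-0.04,0.065],[0,0,0]],[[0.016,-0.095,0.065],[0,0,0]],[[0.025,-0.15,0.065],[0,0,0]],[[0.033,-0.2,0.065],[0,0,0]],[[0.037,-0.235,0.065],[0,0,0]],[[0.037,-0.239,0.065],[0,0,0]]]' --gripper 0.087

```text
time_s: 14.2
position: [0.4752, 0.0383, 0.0996]
tcp_rot: [[0.336, 0.001, 0.942], [-0.942, -0.0, 0.336], [0.0, -1.0, 0.001]]
force: [0.3, 0.8, -0.5]
opening: 0.998
```

Request:
play_rows --commands '[[[0,0,-0.015],[0,0,0]],[[0,0,-0.04],[0,0,0]],[[0,0,-0.065],[0,0,0]],[[0,0,-0.065],[0,0,0]],[[0,0,-0.065],[0,0,0]]]'

```text
time_s: 14.82
position: [0.4745, 0.0409, 0.035]
tcp_rot: [[0.341, 0.0, 0.94], [-0.94, 0.0, 0.341], [-0.0, -1.0, 0.0]]
force: [-0.4, 0.6, -0.5]
opening: 1.0
```

Request:
play_rows --commands '[[[0,0,0],[0,0,0]],[[0,0,0],[0,0,0]],[[0.0014,-0.004,0],[0,0,0]],[[0.0028,-0.008,0],[0,0,0]]]' --gripper 0.074

```text
time_s: 15.32
position: [0.4771, 0.0321, 0.0347]
tcp_rot: [[0.34, -0.0, 0.941], [-0.941, 0.0, 0.34], [-0.0, -1.0, -0.0]]
force: [-1.0, -0.5, 0.3]
opening: 0.848
```

Request:
play_rows --commands '[[[0.0014,-0.004,0],[0,0,0]]]'

```text
time_s: 15.45
position: [0.4777, 0.0286, 0.0345]
tcp_rot: [[0.339, -0.002, 0.941], [-0.941, 0.001, 0.339], [-0.002, -1.0, -0.002]]
force: [-1.7, 5.2, 2.6]
opening: 0.85
```

Request:
play_rows --commands '[[[0.0014,-0.004,0],[0,0,0]]]'

```text
time_s: 15.58
position: [0.4784, 0.025, 0.0345]
tcp_rot: [[0.339, -0.004, 0.941], [-0.941, 0.002, 0.339], [-0.003, -1.0, -0.003]]
force: [-2.0, 5.5, 3.7]
opening: 0.846
```

Request:
play_rows --commands '[[[0.0014,-0.004,0],[0,0,0]]]'

```text
time_s: 15.7
position: [0.4795, 0.0211, 0.0345]
tcp_rot: [[0.339, -0.004, 0.941], [-0.941, 0.002, 0.339], [-0.003, -1.0, -0.003]]
force: [-1.7, 5.5, 4.5]
opening: 0.853
```

Request:
play_rows --commands '[[[0,0,0],[0,0,0]]]'

```text
time_s: 15.82
position: [0.4798, 0.0206, 0.0344]
tcp_rot: [[0.34, -0.003, 0.941], [-0.941, 0.001, 0.34], [-0.002, -1.0, -0.003]]
force: [-2.0, 3.0, 3.3]
opening: 0.851
```

Request:
play_rows --commands '[[[-0.0014,0.004,0],[0,0,0]],[[-0.0028,0.008,0],[0,0,0]],[[-0.0042,0.012,0],[0,0,0]]]'

```text
time_s: 16.2
position: [0.4784, 0.0319, 0.0345]
tcp_rot: [[0.34, 0.003, 0.94], [-0.94, -0.001, 0.34], [0.002, -1.0, 0.002]]
force: [1.0, -3.3, -1.6]
opening: 0.853
```

Request:
play_rows --commands '[[[-0.0014,0.004,0],[0,0,0]]]'

```text
time_s: 16.32
position: [0.4768, 0.036, 0.0345]
tcp_rot: [[0.34, 0.002, 0.94], [-0.94, -0.001, 0.34], [0.001, -1.0, 0.002]]
force: [2.1, -2.8, -1.7]
opening: 0.849
```

Request:
play_rows --commands '[[[-0.0014,0.004,0],[0,0,0]]]'

```text
time_s: 16.45
position: [0.475, 0.0402, 0.0346]
tcp_rot: [[0.34, 0.001, 0.94], [-0.94, -0.0, 0.34], [0.001, -1.0, 0.001]]
force: [1.8, -3.3, -1.9]
opening: 0.848
```

Request:
play_rows --commands '[[[-0.0014,0.004,0],[0,0,0]]]'

```text
time_s: 16.58
position: [0.4733, 0.0444, 0.0346]
tcp_rot: [[0.34, 0.001, 0.94], [-0.94, -0.0, 0.34], [0.0, -1.0, 0.001]]
force: [0.7, -2.4, -2.0]
opening: 0.849
```

Request:
play_rows --commands '[[[0,0,0],[0,0,0]],[[0,0,0],[0,0,0]]]'

```text
time_s: 16.82
position: [0.4725, 0.0446, 0.0346]
tcp_rot: [[0.34, -0.001, 0.94], [-0.94, 0.0, 0.34], [-0.001, -1.0, -0.001]]
force: [-0.1, 0.1, -0.1]
opening: 0.851
```

Dividing each push by its actual vertical load gives friction of about 0.28 for puck 1, 0.48 for puck 2 and 0.85–0.95 for puck 3. Puck 3 gets one more push each way to settle the ranking.

Request:
play_rows --commands '[[[-0.0015,0.004,0],[0,0,0]],[[-0.0015,0.004,0.025],[0,0,0]],[[-0.0015,0.004,0.055],[0,0,0]],[[0.003,-0.045,0.065],[0,0,0]],[[0.008,-0.105,0.065],[0,0,0]],[[0.013,-0.165,0.065],[0,0,0]],[[0.018,-0.225,0.065],[0,0,0]],[[0.023,-0.28,0.065],[0,0,0]],[[0.027,-0.325,0.065],[0,0,0]],[[0.027,-0.334,0.065],[0,0,0]]]' --gripper 0.087

```text
time_s: 18.08
position: [0.5002, -0.2925, 0.0994]
tcp_rot: [[0.336, 0.001, 0.942], [-0.942, -0.001, 0.336], [0.001, -1.0, 0.001]]
force: [0.1, 0.6, -0.1]
opening: 0.998
```

Request:
play_rows --commands '[[[0,0,0],[0,0,0]],[[0,0,-0.025],[0,0,0]],[[0,0,-0.05],[0,0,0]],[[0,0,-0.065],[0,0,0]],[[0,0,-0.065],[0,0,0]]]'

```text
time_s: 18.7
position: [0.4993, -0.2877, 0.0335]
tcp_rot: [[0.341, -0.003, 0.94], [-0.94, 0.003, 0.341], [-0.003, -1.0, -0.002]]
force: [0.0, 0.3, 0.4]
opening: 0.999
```

Request:
play_rows --commands '[[[0,0,0],[0,0,0]],[[0,0,0],[0,0,0]],[[-0.0014,0.004,0],[0,0,0]],[[-0.0028,0.008,0],[0,0,0]],[[-0.0042,0.012,0],[0,0,0]]]' --gripper 0.074

```text
time_s: 19.32
position: [0.4966, -0.2788, 0.0349]
tcp_rot: [[0.34, 0.002, 0.94], [-0.94, -0.003, 0.34], [0.004, -1.0, 0.001]]
force: [0.2, -4.3, -1.5]
opening: 0.849
```

Request:
play_rows --commands '[[[-0.0014,0.004,0],[0,0,0]]]'

```text
time_s: 19.45
position: [0.4963, -0.2761, 0.035]
tcp_rot: [[0.34, 0.005, 0.94], [-0.94, -0.005, 0.34], [0.006, -1.0, 0.003]]
force: [1.9, -5.3, -2.2]
opening: 0.851
```

Request:
play_rows --commands '[[[-0.0014,0.004,0],[0,0,0]]]'

```text
time_s: 19.58
position: [0.4949, -0.2721, 0.035]
tcp_rot: [[0.34, 0.005, 0.94], [-0.94, -0.005, 0.34], [0.006, -1.0, 0.003]]
force: [1.1, -4.2, -2.5]
opening: 0.852
```

Request:
play_rows --commands '[[[0,0,0],[0,0,0]],[[0.0014,-0.004,0],[0,0,0]],[[0.0028,-0.008,0],[0,0,0]],[[0.0042,-0.012,0],[0,0,0]]]'

```text
time_s: 20.08
position: [0.496, -0.2799, 0.0342]
tcp_rot: [[0.338, -0.003, 0.941], [-0.941, 0.005, 0.338], [-0.006, -1.0, -0.001]]
force: [0.2, 7.8, 3.2]
opening: 0.85
```

Request:
play_rows --commands '[[[0.0014,-0.004,0],[0,0,0]]]'

```text
time_s: 20.2
position: [0.4957, -0.2808, 0.0339]
tcp_rot: [[0.338, -0.008, 0.941], [-0.941, 0.011, 0.338], [-0.013, -1.0, -0.003]]
force: [-1.2, 11.8, 5.6]
opening: 0.85
```

Request:
play_rows --commands '[[[0.0014,-0.004,0],[0,0,0]]]'

```text
time_s: 20.32
position: [0.4956, -0.2829, 0.0337]
tcp_rot: [[0.338, -0.011, 0.941], [-0.941, 0.014, 0.338], [-0.017, -1.0, -0.006]]
force: [-3.9, 13.4, 8.0]
opening: 0.854
```

Puck 3 again gives 0.85, so the ranking holds: puck 3 is coarse, puck 2 medium, puck 1 smooth. All three are dragged and down. I'm gripping the coarse puck here.

Request:
play_rows --commands '[[[-0.0025,0.003,0],[0,0,0]],[[-0.0025,0.003,0],[0,0,0]]]'

```text
time_s: 20.58
position: [0.4955, -0.2831, 0.034]
tcp_rot: [[0.339, -0.005, 0.941], [-0.941, 0.007, 0.339], [-0.008, -1.0, -0.002]]
force: [0.0, 6.0, 3.1]
opening: 0.849
```

Request:
play_rows --commands '[[[0,0,0],[0,0,0]],[[0,0,0],[0,0,0]],[[0,0,0],[0,0,0]],[[0,0,0],[0,0,0]]]' --gripper 0.05

```text
time_s: 21.08
position: [0.4938, -0.2806, 0.0338]
tcp_rot: [[0.338, -0.009, 0.941], [-0.941, 0.012, 0.338], [-0.015, -1.0, -0.005]]
force: [-0.9, 10.4, 5.4]
opening: 0.752
```

```bash
python3 - <<'E'
from h import *
look("w3")
E
```

```text
t 21.075 pos [ 0.4938 -0.2806  0.0338] F [-0.9  10.38  5.35]
```

View pics/w3.png

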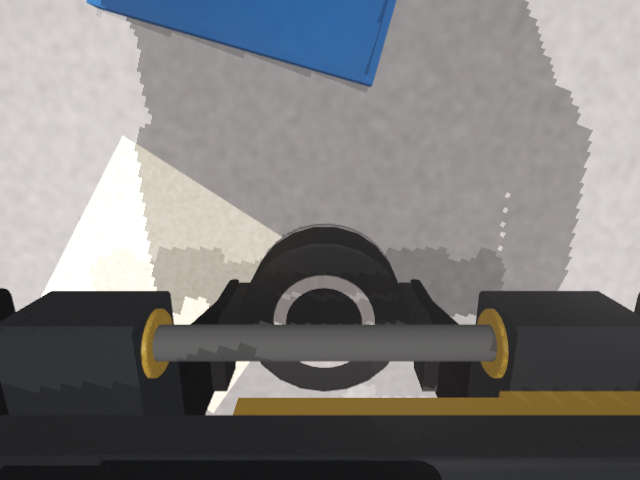

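It's gripped, with an opening of 65 mm. I'm relieving the side load, lifting, and carrying it to the red tray.

Request:
play_rows --commands '[[[-0.003,0.0065,0],[0,0,0]],[[-0.003,0.0065,0.01],[0,0,0]],[[-0.003,0.0065,0.035],[0,0,0]],[[0.005,0.02,0.06],[0,0,0]],[[0.028,0.06,0.06],[0,0,0]],[[0.054,0.107,0.06],[0,0,0]],[[0.08,0.154,0.06],[0,0,0]],[[0.107,0.2,0.06],[0,0,0]],[[0.133,0.245,0.06],[0,0,0]],[[0.152,0.28,0.06],[0,0,0]]]'

```text
time_s: 22.38
position: [0.6499, -0.0047, 0.0937]
tcp_rot: [[0.341, -0.001, 0.94], [-0.94, 0.001, 0.341], [-0.001, -1.0, -0.001]]
force: [0.3, -0.0, -8.3]
opening: 0.754
```

Request:
play_rows --commands '[[[0.005,0.007,0],[0,0,0]],[[0.005,0.007,0],[0,0,0]]]'

```text
time_s: 22.62
position: [0.6539, 0.0006, 0.0937]
tcp_rot: [[0.341, -0.002, 0.94], [-0.94, -0.0, 0.341], [-0.001, -1.0, -0.002]]
force: [-0.0, -0.4, -6.2]
opening: 0.75
```

```bash
python3 - <<'E'
from h import *
from rig import *
s,c,T=look("w4")
cv2.imwrite("pics/t4.png",capture("top")["frame"][100:300,180:520,::-1])
E
```

```text
t 22.625 pos [6.539e-01 6.000e-04 9.370e-02] F [-0.01 -0.4  -6.18]
```

View pics/w4.png

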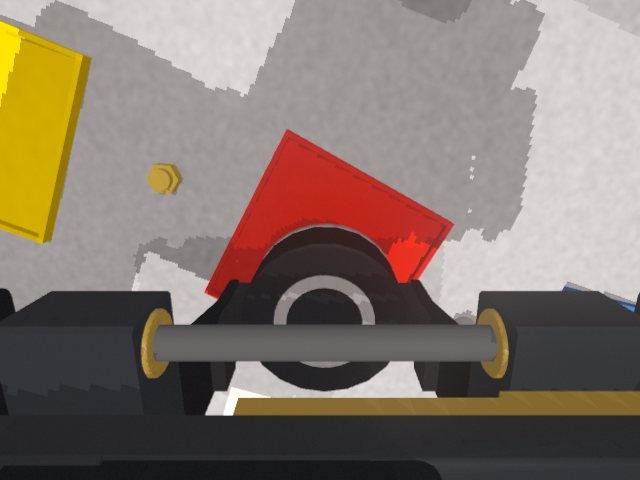

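Request:
play_rows --commands '[[[0,0,-0.02],[0,0,0]],[[0,0,-0.04],[0,0,0]],[[0,0,-0.05],[0,0,0]],[[0,0,-0.054],[0,0,0]],[[0,0,-0.057],[0,0,0]],[[0,0,-0.057],[0,0,0]]]'

```text
time_s: 23.48
position: [0.655, 0.0002, 0.0379]
tcp_rot: [[0.34, 0.001, 0.94], [-0.94, -0.0, 0.34], [0.0, -1.0, 0.001]]
force: [0.0, 0.4, -7.4]
opening: 0.755
```

Request:
play_rows --commands '[[[0,0,-0.001],[0,0,0]],[[0,0,-0.001],[0,0,0]]]'

```text
time_s: 23.72
position: [0.6552, 0.0002, 0.0374]
tcp_rot: [[0.34, 0.002, 0.94], [-0.94, -0.0, 0.34], [0.001, -1.0, 0.002]]
force: [-0.3, -0.4, -5.7]
opening: 0.75
```

Request:
play_rows --commands '[[[0,0,-0.001],[0,0,0]],[[0,0,-0.001],[0,0,0]]]'

```text
time_s: 23.98
position: [0.6552, 0.0002, 0.0372]
tcp_rot: [[0.34, 0.002, 0.94], [-0.94, -0.0, 0.34], [0.001, -1.0, 0.002]]
force: [-2.7, 0.4, 4.8]
opening: 0.755
```

Request:
play_rows --commands '[[[0,0,0],[0,0,0]],[[0,0,0],[0,0,0]],[[0,0,0],[0,0,0]],[[0,0,0.015],[0,0,0]],[[0,0,0.045],[0,0,0]],[[-0.03,0.008,0.064],[0,0,0]],[[-0.085,0.022,0.064],[0,0,0]],[[-0.14,0.036,0.064],[0,0,0]],[[-0.178,0.047,0.064],[0,0,0]],[[-0.183,0.048,0.064],[0,0,0]]]' --gripper 0.08

```text
time_s: 25.22
position: [0.4684, 0.0492, 0.1003]
tcp_rot: [[0.341, -0.003, 0.94], [-0.94, 0.0, 0.341], [-0.001, -1.0, -0.003]]
force: [-0.1, 0.1, -0.5]
opening: 0.915
```

Request:
play_rows --commands '[[[0,0,0],[0,0,0]],[[0,0,0],[0,0,0]],[[0,0,0],[0,0,0]]]' --gripper 0.087

```text
time_s: 25.6
position: [0.4731, 0.0478, 0.0996]
tcp_rot: [[0.339, 0.002, 0.941], [-0.941, -0.0, 0.339], [0.001, -1.0, 0.002]]
force: [-0.0, 0.2, -0.4]
opening: 0.998
```

```bash
python3 - <<'E'
from h import *
from rig import *
s,c,T=look("w5")
p=np.linalg.inv(T)@np.array([.471,.048,.03,1]);q=c["mtx"]@p[:3];print(q[:2]/q[2])
f=capture("top")["frame"][110:310,180:520,::-1]
cv2.imwrite("pics/c5.png",np.vstack([cv2.resize(c["frame"][:,:,::-1],(450,338)),cv2.resize(f,(450,262))]))
E
```

```text
t 25.6 pos [0.4731 0.0478 0.0996] F [-0.03  0.16 -0.44]
[321.83337068 273.0480806 ]
```

View pics/c5.png

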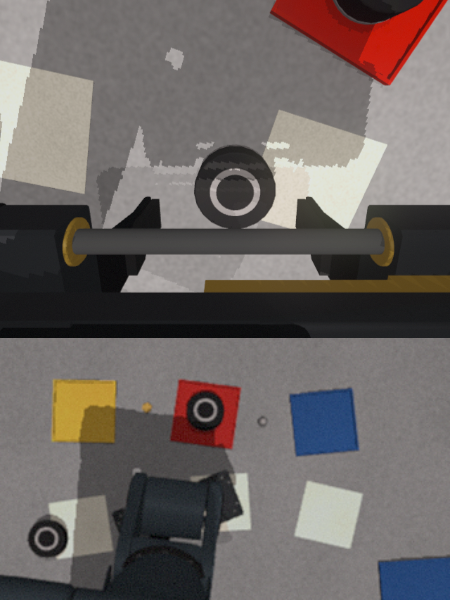

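Puck 2's ring is at (334,273) against a predicted (322,273), so it lies 6 mm further along +x_tool. The coarse puck sits centred in the red tray. I'm correcting by 6 mm and descending.

Request:
play_rows --commands '[[[0.002,-0.006,0],[0,0,0]],[[0.002,-0.006,-0.025],[0,0,0]],[[0.002,-0.006,-0.05],[0,0,0]],[[0.002,-0.006,-0.065],[0,0,0]],[[0.002,-0.006,-0.065],[0,0,0]]]'

```text
time_s: 26.32
position: [0.4731, 0.0421, 0.0336]
tcp_rot: [[0.34, -0.002, 0.941], [-0.941, 0.0, 0.34], [-0.001, -1.0, -0.002]]
force: [0.1, 0.1, -0.3]
opening: 1.002
```

Request:
play_rows --commands '[[[0,0,0],[0,0,0]],[[0,0,0],[0,0,0]],[[0,0,0],[0,0,0]],[[0,0,0],[0,0,0]],[[0,0,0],[0,0,0]]]' --gripper 0.05

```text
time_s: 26.95
position: [0.4739, 0.0423, 0.0351]
tcp_rot: [[0.34, 0.001, 0.94], [-0.94, -0.0, 0.34], [0.0, -1.0, 0.001]]
force: [0.4, -0.2, 5.6]
opening: 0.748
```

Request:
play_rows --commands '[[[0,0,0.01],[0,0,0]],[[0,0,0.035],[0,0,0]],[[0.01,0.01,0.06],[0,0,0]],[[0.045,0.04,0.06],[0,0,0]],[[0.085,0.076,0.06],[0,0,0]],[[0.125,0.112,0.06],[0,0,0]],[[0.165,0.148,0.06],[0,0,0]],[[0.185,0.165,0.06],[0,0,0]],[[0.1895,0.169,0.06],[0,0,0]],[[0.1895,0.169,0.06],[0,0,0]]]'

```text
time_s: 28.2
position: [0.6608, 0.2108, 0.0928]
tcp_rot: [[0.34, -0.005, 0.94], [-0.94, -0.001, 0.34], [-0.001, -1.0, -0.005]]
force: [-0.3, -0.1, -7.7]
opening: 0.751
```

Request:
play_rows --commands '[[[0,0,-0.02],[0,0,0]],[[0,0,-0.04],[0,0,0]],[[0,0,-0.05],[0,0,0]],[[0,0,-0.054],[0,0,0]],[[0,0,-0.056],[0,0,0]],[[0,0,-0.056],[0,0,0]]]'

```text
time_s: 28.95
position: [0.6635, 0.2113, 0.039]
tcp_rot: [[0.34, 0.001, 0.94], [-0.94, 0.0, 0.34], [0.0, -1.0, 0.001]]
force: [0.4, -0.0, -8.1]
opening: 0.747
```

Request:
play_rows --commands '[[[0,0,-0.001],[0,0,0]],[[0,0,-0.001],[0,0,0]]]'

```text
time_s: 29.2
position: [0.6636, 0.2114, 0.0383]
tcp_rot: [[0.34, 0.002, 0.94], [-0.94, 0.0, 0.34], [0.0, -1.0, 0.002]]
force: [-0.1, 0.4, -7.3]
opening: 0.752
```

Request:
play_rows --commands '[[[0,0,-0.001],[0,0,0]],[[0,0,-0.001],[0,0,0]]]'

```text
time_s: 29.45
position: [0.6636, 0.2114, 0.0382]
tcp_rot: [[0.34, 0.002, 0.94], [-0.94, 0.0, 0.34], [0.0, -1.0, 0.002]]
force: [-2.8, -1.0, 2.8]
opening: 0.752
```

Request:
play_rows --commands '[[[0,0,0],[0,0,0]],[[0,0,0],[0,0,0]]]'

```text
time_s: 29.7
position: [0.6637, 0.2114, 0.0382]
tcp_rot: [[0.34, 0.002, 0.94], [-0.94, 0.0, 0.34], [0.0, -1.0, 0.002]]
force: [-3.2, -0.6, 6.3]
opening: 0.75
```

Request:
play_rows --commands '[[[0,0,0],[0,0,0]],[[0,0,0],[0,0,0]],[[0,0,0],[0,0,0]],[[0,0,0.015],[0,0,0]],[[0,0,0.045],[0,0,0]],[[-0.03,0.01,0.063],[0,0,0]],[[-0.085,0.027,0.063],[0,0,0]],[[-0.14,0.044,0.063],[0,0,0]],[[-0.19,0.06,0.063],[0,0,0]],[[-0.222,0.07,0.063],[0,0,0]]]' --gripper 0.08

```text
time_s: 30.95
position: [0.4386, 0.2818, 0.1006]
tcp_rot: [[0.341, -0.0, 0.94], [-0.94, 0.0, 0.341], [-0.0, -1.0, -0.0]]
force: [0.0, 0.4, 0.2]
opening: 0.918
```

Request:
play_rows --commands '[[[-0.005,0.002,0],[0,0,0]],[[-0.005,0.002,0],[0,0,0]],[[-0.005,0.002,0],[0,0,0]]]' --gripper 0.087

```text
time_s: 31.32
position: [0.4384, 0.2832, 0.0999]
tcp_rot: [[0.339, 0.003, 0.941], [-0.941, 0.001, 0.339], [0.0, -1.0, 0.003]]
force: [-0.1, 0.7, -0.8]
opening: 1.0
```

```bash
python3 - <<'E'
from h import *
from rig import *
s,c,T=look("w6")
p=np.linalg.inv(T)@np.array([.4355,.283,.03,1]);q=c["mtx"]@p[:3];print(q[:2]/q[2])
f=capture("top")["frame"][110:310,180:520,::-1]
cv2.imwrite("pics/c6.png",np.vstack([cv2.resize(c["frame"][:,:,::-1],(450,338)),cv2.resize(f,(450,262))]))
E
```

```text
t 31.325 pos [0.4384 0.2832 0.0999] F [-0.11  0.69 -0.77]
[322.16582853 274.50977842]
```

View pics/c6.png

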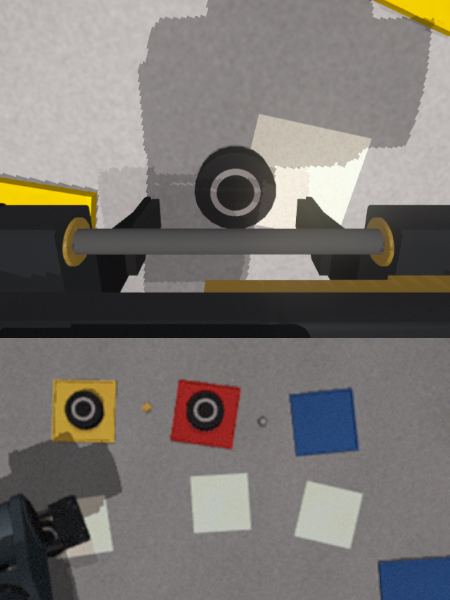

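Puck 1 is offset by the same 6 mm, with its ring at (335,273) against (322,274). The medium puck is centred in the yellow tray. Next I'm grasping the smooth one.

Request:
play_rows --commands '[[[0.002,-0.006,0],[0,0,0]],[[0.002,-0.006,-0.025],[0,0,0]],[[0.002,-0.006,-0.05],[0,0,0]],[[0.002,-0.006,-0.065],[0,0,0]],[[0.002,-0.006,-0.065],[0,0,0]]]'

```text
time_s: 32.05
position: [0.4376, 0.2767, 0.0335]
tcp_rot: [[0.339, -0.002, 0.941], [-0.941, -0.001, 0.339], [0.0, -1.0, -0.002]]
force: [-0.2, 0.7, -0.0]
opening: 0.994
```

Request:
play_rows --commands '[[[0,0,0],[0,0,0]],[[0,0,0],[0,0,0]],[[0,0,0],[0,0,0]],[[0,0,0],[0,0,0]],[[0,0,0],[0,0,0]]]' --gripper 0.05

```text
time_s: 32.67
position: [0.4385, 0.2774, 0.0352]
tcp_rot: [[0.34, 0.001, 0.94], [-0.94, 0.0, 0.34], [0.0, -1.0, 0.001]]
force: [0.0, -0.5, 5.8]
opening: 0.754
```

Request:
play_rows --commands '[[[0,0,0.01],[0,0,0]],[[0,0,0.035],[0,0,0]],[[0.008,-0.02,0.06],[0,0,0]],[[0.025,-0.06,0.06],[0,0,0]],[[0.046,-0.112,0.06],[0,0,0]],[[0.067,-0.164,0.06],[0,0,0]],[[0.088,-0.216,0.06],[0,0,0]],[[0.109,-0.268,0.06],[0,0,0]],[[0.13,-0.32,0.06],[0,0,0]],[[0.151,-0.372,0.06],[0,0,0]]]'

```text
time_s: 33.92
position: [0.5878, -0.0959, 0.0932]
tcp_rot: [[0.339, -0.004, 0.941], [-0.941, 0.002, 0.339], [-0.003, -1.0, -0.003]]
force: [1.7, 0.3, -8.8]
opening: 0.749
```

Request:
play_rows --commands '[[[0.02,-0.048,0],[0,0,0]],[[0.037,-0.09,0],[0,0,0]],[[0.044,-0.108,0],[0,0,0]],[[0.0465,-0.1125,0],[0,0,0]],[[0.0465,-0.1125,-0.01],[0,0,0]],[[0.0465,-0.1125,-0.03],[0,0,0]],[[0.0465,-0.1125,-0.047],[0,0,0]],[[0.0465,-0.1125,-0.053],[0,0,0]],[[0.0465,-0.1125,-0.056],[0,0,0]],[[0.0465,-0.1125,-0.056],[0,0,0]]]'

```text
time_s: 35.17
position: [0.6361, -0.2075, 0.0389]
tcp_rot: [[0.34, 0.001, 0.94], [-0.94, -0.001, 0.34], [0.001, -1.0, 0.001]]
force: [-0.3, 0.4, -9.0]
opening: 0.752
```

Request:
play_rows --commands '[[[0,0,-0.001],[0,0,0]],[[0,0,-0.002],[0,0,0]],[[0,0,-0.002],[0,0,0]]]'

```text
time_s: 35.55
position: [0.6361, -0.2076, 0.0383]
tcp_rot: [[0.34, 0.002, 0.941], [-0.941, -0.001, 0.34], [0.001, -1.0, 0.001]]
force: [-2.1, 0.2, 4.9]
opening: 0.748
```

Touchdown. I'm releasing, rising and moving away for the final check.

Request:
play_rows --commands '[[[0,0,0],[0,0,0]],[[0,0,0],[0,0,0]],[[0,0,0],[0,0,0]],[[0,0,0.015],[0,0,0]],[[0,0,0.045],[0,0,0]],[[0,0,0.09],[0,0,0]],[[-0.04,-0.04,0.13],[0,0,0]],[[-0.08,-0.08,0.16],[0,0,0]],[[-0.12,-0.12,0.18],[0,0,0]],[[-0.16,-0.16,0.2],[0,0,0]]]' --gripper 0.08

```text
time_s: 36.8
position: [0.4766, -0.3664, 0.2377]
tcp_rot: [[0.34, 0.002, 0.94], [-0.94, -0.002, 0.34], [0.002, -1.0, 0.001]]
force: [0.5, -0.5, -0.4]
opening: 0.918
```

Request:
play_rows --commands '[[[-0.03,-0.05,0],[0,0,0]],[[-0.03,-0.05,0],[0,0,0]],[[-0.03,-0.05,0],[0,0,0]]]'

```text
time_s: 37.17
position: [0.4476, -0.4148, 0.2359]
tcp_rot: [[0.339, 0.0, 0.941], [-0.941, 0.001, 0.339], [-0.0, -1.0, 0.001]]
force: [0.1, 0.6, -0.4]
opening: 0.919
```

```bash
python3 - <<'E'
from h import *
from rig import *
c=capture("top");f=c["frame"];h,s,v=cv2.split(cv2.cvtColor(f,cv2.COLOR_RGB2HSV))
for n,t in(("yel",(.6626,.2112)),("red",(.6539,-.0005)),("blu",(.6351,-.2073))):
    W=np.linalg.inv(c["cam_to_world"])@np.array([*t,.033,1]);q=c["mtx"]@W[:3];u=(q[:2]/q[2]).astype(int)
    x0,y0=u-22
    for k in blobs(v[y0:y0+44,x0:x0+44]<45,100):
        (a,b),r=cv2.minEnclosingCircle(k);print(n,"r",round(r,1),(ray(c,(a+x0,b+y0),.033)[:2]-t).round(4))
cv2.imwrite("pics/final.png",cv2.resize(f[50:350,60:560,::-1],None,fx=1.5,fy=1.5))
E
```

```text
yel r 14.4 [-0.0023 -0.0035]
red r 14.4 [0.001 0.001]
blu r 14.9 [-0.0018  0.0008]
```

View pics/final.png

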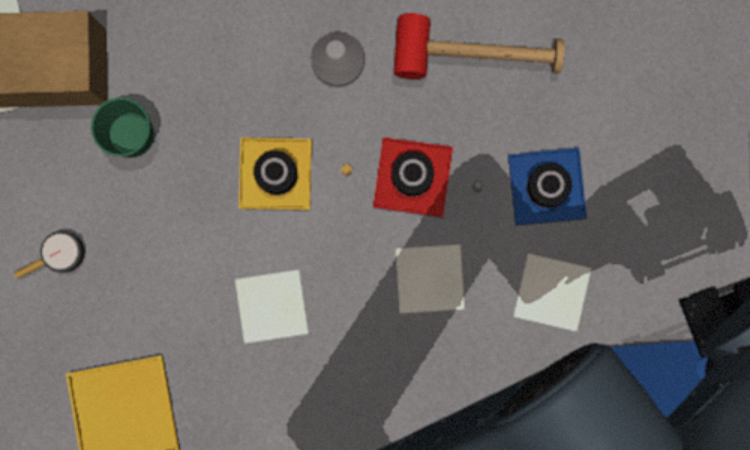

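All three pucks lie flat in their trays, within 4.5 mm of centre: yellow (276,172), red (413,173) and blue (549,184). The nut at (347,169) and the cap at (478,187) haven't moved.

```bash
python3 -c "
from rig import *
print(hand_in())"
```

```text
the job is handed in; nothing more can be done
None
```

The job is handed in at about 37 s. I dragged each puck at least 4 cm between half-closed jaws without lifting any. I then set puck 3 (right card) in the red tray, puck 2 (middle card) in the small yellow tray and puck 1 (left card) in the small blue tray.

**Final checks:** In the last top view all three pucks sit flat, within about 4.5 mm of their tray centres. The gripper is clear, and the nut, cap and other things look unmoved.

**What disagreed:** I divided each horizontal push by the vertical load I measured. That gave friction of about 0.28 for puck 1, 0.48 for puck 2 and 0.86 for puck 3.
- These do not match the stated 0.08, 0.36 and 1.1. Puck 1 in particular resisted with about 3 N, not 0.7 N.
- I sorted by the order, which came out the same pushing either way.
- Puck 3's first push reached 19 N with the tool slightly tilted, so I repeated it higher up.

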